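Wind the cure timer of the loaded station

TASK

Two spring-driven cure timers stand on the bench. Wind up the one that has a puck in its nest: turn its blue key clockwise in repeated partial turns (it ratchets and springs back by itself) until the red pointer on its dial stands in the green band, then let go of the key. Leave the puck in its nest and do not turn the other timer's key.

Things in the scene. Friction and masses are not known exactly. Their poses are not given: they have to be found in the camera images.
- timer_key_grip (a point): Centre of the wings of the blue key on the timer with the puck, on its upright turning axis, 96 mm above the bench. Flat butterfly 59 mm long, 9 mm thick, 31 mm high (80 to 112 mm up), on a thin stem: grip across the 9 mm. The point turns with the key: x level along the wings, y across them, z up. The timer is a fixed grey housing 178 x 90 x 42 mm; the key stands over the dial at its far end.
- timer_key (a joint): That key's angle, rad: 0 at its home stop, where it starts; grows clockwise seen from above, to a stop at 1.4 (80 degrees), about 0.1 N m. Let go or led back, it returns home by a light spring within 2 s while the ratchet slips; the winding stays. The first 0.05 to 0.35 rad of a stroke may be lost before the ratchet takes hold: two nearly full strokes from home are needed, a third does no harm.
- timer_wind (a joint): Winding of the timer with the puck: angle of the red pointer on the dial under its key, rad, clockwise from the empty mark. Starts at 0 (empty, red mark); the green band runs from 1.75 (100 degrees) to the end stop at 3.3. It stays where the ratchet has brought it.
- puck_center (a point): Centre of the puck, half-way up, 59 mm above the bench: black-capped puck with a white side on a white square tray, 69 x 69 x 34 mm, loose between the low corner angles of the nest, on the robot's side of the dial, 88 mm from the key's axis; its top is 76 mm above the bench.
- spare_key (a joint): Angle of the blue key of the other timer, rad, 0 at home. That timer is the same in every way, but has only an empty white tray in its nest. To be left alone. Nearby: a fixed black cord rises to the left from the screw feeder at x 0.61, y 0.28 m; come to the timers from the robot's side of it, by way of about x 0.38, y 0.20, z 0.30 m.
Things that resemble listed ones, but are neither listed nor needed, are in the scene too. What is shaped like the part that bears puck_center but turquoise is not meant.

How it is judged:
By the outcome, as a careful person would: the job done as asked, in the order asked, and still so for the second after the job is handed in, with the robot touching nothing.
It also fails if it takes over 38 s, if anything falls off the work surface, if the arm or the gripper's body presses on something with over 40 N, if the wrist force passes 120 N, or if a joint passes its speed limit or range.

ROBOT

A 7-joint arm with a two-finger parallel gripper is mounted at the origin on a cart in front of the work surface, level with it; the furniture and walls round the work are solid. World frame = base frame: x ahead of the robot, y to its left, z up, the work surface at z = 0. Lengths are in mm, angles in degrees, forces in N, time in s.
With the tool pointing down it reaches from about 400 to 925 mm from the base axis. Payload 4.1 kg.
Tool frame: the origin (TCP) lies on the centre line of the jaws, within the pads' length; the fingertips stand 22 mm ahead of it and the grasp point (between the pads) lies 3 mm ahead of it (bot.nose_length is the distance from the TCP to the fingertips, in mm); z points along the fingers, x is the direction in which the jaws open and shut, and the axes are right-handed (so a half turn about z gives the same grasp; the last joint's range is limited). The gripper opens to 85 mm and grips with 20 to 120 N. Pads are 22 mm wide; open, the fingers measure 114 mm over their backs; the gripper's body (76 mm by 85 mm) begins 54 mm behind the grasp point. The pads swing forward as they close: fully open they stand 13 mm farther back than shut.
Start: joints at [-79.068, 22.827, 2.584, 88.041, -1.071, 69.15, -2.905], TCP at [185.721, 622.935, 253.347] pointing down, gripper open.
Joint ranges: [-161.44, 161.44], [-28.35, 127.94], [-78.24, 83.42], [0, 140.83], [-78.03, 258.03], [13.02, 114.36], [-168.23, 168.23]. Speed limits (degrees/s): [147.25, 147.25, 180, 180, 180, 180, 180].

INTERFACE

Orientations are given as a 3x3 rotation matrix whose columns are the frame's x, y, z axes.
In Python, from plant import bot gives the robot as it stands.
- The arm moves only by the tool step_arm, never from a script. Its argument "increments" is text: rows parted by semicolons, each of 7 numbers parted by spaces: the opening, from 0 (shut) to 1 (fully open), then the shift along the tool's x, y, z as a fraction of full scale, then the turn, a rotation vector about the tool's x, y, z as a fraction of full scale. A call has 1 to 12 rows; each row shifts and turns the commanded pose from where the row before left it, along the tool's axes as they then stand; what a row does not reach is not made up. Full scale, the value 1, is 50 mm for a shift and 10 degrees for a turn. A row lasts 1/8 s, in which the tool goes at most 62.5 mm and 10.7 degrees, less where a joint would pass 70% of its speed; a pose out of reach is approached as far as the arm can. A call with a number of a shift or a turn outside -1 to 1 is refused whole. A call with a gripper value outside its range is refused whole. The fingers move at their own pace and stop on an object; "force" is the grip in N (left out, the last holds). Time passes only in rows, so rows that do not move let the fingers close. It gives the time, the measured TCP pose, the force and the opening at its end, in the units of the state.
- bot.observe(): the state, without advancing time (a new reading comes with each control period).
- bot.snapshot(name): name is "side" or "top"; returns a dict with "color" (480x640x3 uint8, red, green, blue), "camera_matrix" (3x3 intrinsics, pixels), "k1" (the pictures are not rectified: a ray, as slopes to the right and down, at radius r is drawn at 1 + k1 r^2 times it, then the intrinsics apply), "R" (3x3) and "t" (3): a world point X has camera coordinates R X + t. Camera axes: x right, y down, z forward; pixel columns grow to the right and rows downward; lengths in mm; the calibration is good to about 2 mm. A picture is of the moment at which its call begins. There is no depth.
- bot.close_job(): hands the job in, once; it reports no verdict.
The state is a dict: "clock": time; "q": joint angles; "joint_vel": joint speeds; "joint_efforts": joint torques, N m; "eef_pos": TCP position; "tool_rot": TCP orientation; "force": force on the tool from outside, world axes, zero at the start; "moment": the same for the moment, N m; "grip_width": opening from 0.0 (shut) to 1.0 (fully open).
Only numpy, scipy, OpenCV 4.12 (cv2) and the standard library are available. Lean on these libraries where they do the work, as an engineer would, in place of code of your own. Each camera call takes 0.05 s, during which the arm holds its last target.

## Working session

There is one attempt and no reset: what is moved stays moved. The work goes in short steps, Python scripts to look and compute and a tool call to move; the robot and the scene stay as the last step left them, time stands still between calls to the robot, and variables do not carry over. Pictures are saved under pics/ and viewed, and the job is handed in when it is done.

Besides the shell and the picture viewer there is one more tool, called by a JSON object that holds its "fn" and its "kwargs", one argument or row to a line. step_arm: Moves the arm, as the interface text tells. Its arguments: {"type":"object","properties":{"increments":{"type":"string"},"force":{"type":"number"}},"required":["increments"]}

```bash
ls; mkdir -p pics; python3 - <<'E'
from plant import bot
import cv2,numpy as np
print(bot.observe())
for n in("side","top"):
    s=bot.snapshot(n); cv2.imwrite(f"pics/{n}0.png",s["color"][:,:,::-1])
    np.savez(f"{n}0.npz",**{k:s[k] for k in s})
    print(n,s["camera_matrix"],s["k1"],s["R"],s["t"])
E
```

```text
pics
{'clock': 0.0, 'q': array([-79.06795642,  22.87245411,   2.57911651,  88.1142506 ,
        -1.06980483,  69.14814772,  -2.90459781]), 'joint_vel': array([ 0.06836496,  0.05527558,  0.01526394,  0.02174047,  0.06732914,
       -0.05197702,  0.04665977]), 'joint_efforts': array([-6.32293122e-04, -4.75118673e+01,  1.36439536e+00, -2.54224992e+01,
        1.15141566e-02,  9.23295796e-03,  7.09141439e-07]), 'eef_pos': array([185.55089219, 622.34591788, 252.25639121]), 'tool_rot': array([[ 2.85620803e-01,  9.58342629e-01, -4.03500904e-04],
       [ 9.58340777e-01, -2.85621047e-01, -1.89039853e-03],
       [-1.92689785e-03,  1.53245776e-04, -9.99998132e-01]]), 'force': array([ 3.54118299e-04,  5.63220114e-01, -5.13742819e-01]), 'moment': array([-0.01286226,  0.03132462, -0.04669996]), 'grip_width': 0.9990993057534134}
side [[526.66662895   0.         317.41043835]
 [  0.         526.66662895 244.64976332]
 [  0.           0.           1.        ]] -0.015030724970663193 [[ 0.99853608  0.04921811 -0.02243357]
 [ 0.00279209 -0.46109705 -0.88734532]
 [-0.05401751  0.88598368 -0.46055947]] [-536.53774975  157.34439865 1122.33556   ]
top [[546.54467996   0.         315.34433988]
 [  0.         546.54467996 233.20189389]
 [  0.           0.           1.        ]] -0.14118965562071406 [[-0.01938076 -0.99810669  0.05837307]
 [-0.99783153  0.01563622 -0.06393556]
 [ 0.06290178 -0.05948561 -0.99624537]] [ 148.69235478  511.99069152 1208.65719229]
```

View pics/side0.png

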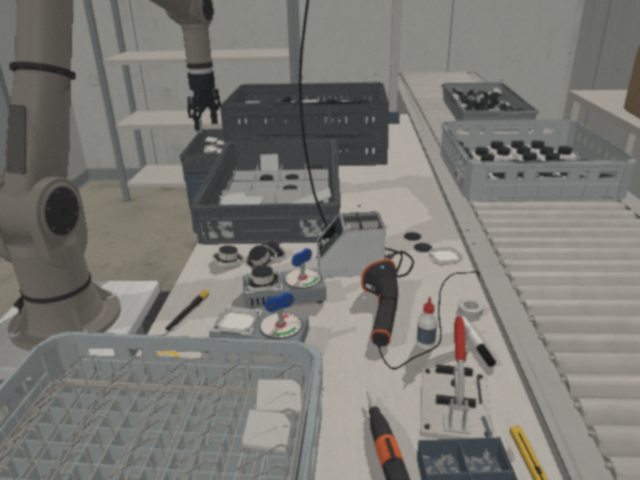

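View pics/top0.png

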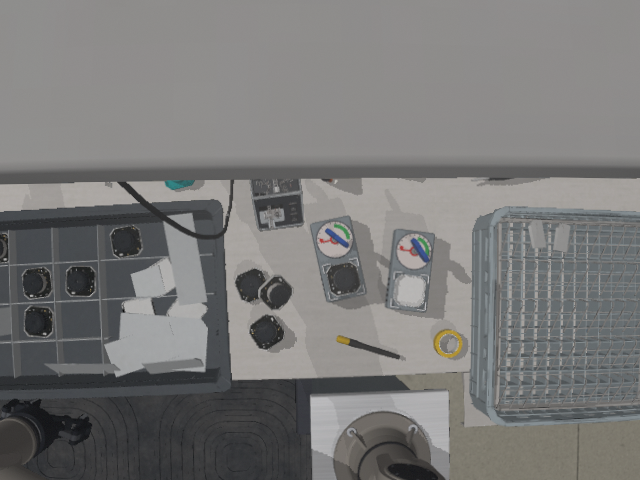

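The top view shows the puck timer with its key at about (338,236) and puck at (344,279). The spare timer's key is at (413,250), with an empty white tray at (409,291). Loose pucks lie at (251,285), (275,292) and (266,332). In the side view the keys are at (301,258) for the puck timer and (279,301) for the spare. I choose the timer at top (338,258) and will check it in a crop.

```bash
cat > h.py <<'E'
import numpy as np,cv2
def ray(s,uv):
    K=s["camera_matrix"];k1=float(s["k1"])
    d=np.array([(uv[0]-K[0,2])/K[0,0],(uv[1]-K[1,2])/K[1,1]]);u=d.copy()
    for _ in range(20): u=d/(1+k1*(u@u))
    R=s["R"];return -R.T@s["t"],R.T@np.array([u[0],u[1],1])
def onz(s,uv,z):
    o,d=ray(s,uv);return o+d*(z-o[2])/d[2]
def two(s1,a,s2,b):
    o1,d1=ray(s1,a);o2,d2=ray(s2,b)
    x=np.linalg.lstsq(np.c_[d1,-d2],o2-o1,rcond=None)[0]
    p,q=o1+x[0]*d1,o2+x[1]*d2
    return (p+q)/2,np.linalg.norm(p-q)
def proj(s,X):
    c=s["R"]@np.asarray(X,float)+s["t"];u=c[:2]/c[2];u=u*(1+float(s["k1"])*(u@u))
    return s["camera_matrix"][:2,:2]@u+s["camera_matrix"][:2,2]
def blue(img):
    h=cv2.cvtColor(img,cv2.COLOR_RGB2HSV)
    return cv2.inRange(h,(105,120,50),(125,255,255))
E
python3 - <<'E'
from h import *
S={n:dict(np.load(n+"0.npz")) for n in("side","top")}
C={}
for n,s in S.items():
    m=blue(s["color"]);k,l,st,c=cv2.connectedComponentsWithStats(m)
    for i in range(1,k):
        if st[i,4]>25:
            ys,xs=np.where(l==i);r=cv2.minAreaRect(np.c_[xs,ys].astype(np.float32))
            print(n,st[i],c[i],r)
            if n=="top":
                b=cv2.boxPoints(r)
                W=np.array([onz(s,p,112)[:2] for p in b]);print(W.round(1),onz(s,r[0],112), onz(s,c[i],96))
    C[n]=s
t=S["top"]["color"][205:325,290:450,::-1];cv2.imwrite("pics/tc.png",cv2.resize(t,None,fx=5,fy=5,interpolation=cv2.INTER_CUBIC))
t=S["side"]["color"][230:350,200:340,::-1];cv2.imwrite("pics/sc.png",cv2.resize(t,None,fx=5,fy=5,interpolation=cv2.INTER_CUBIC))
E
```

```text
side [293 249  17  17 161] [300.95031056 256.93167702] ((300.915771484375, 256.86517333984375), (10.06998062133789, 19.927959442138672), 57.9946174621582)
side [264 293  30  19 320] [278.396875 301.559375] ((278.6500244140625, 301.45001220703125), (13.914020538330078, 28.776723861694336), 71.56504821777344)
top [326 229  21  17  93] [336.01075269 236.83870968] ((336.3230895996094, 237.0846405029297), (24.996152877807617, 3.7713494300842285), 37.87498474121094)
[[512.6 125.1]
 [518.7 120.2]
 [486.4  80.2]
 [480.4  85.1]] [499.5428426 102.6513727 112.       ] [500.95249594 101.7218762   96.        ]
top [412 239  17  22  97] [420.10309278 249.4742268 ] ((420.1075134277344, 249.4263916015625), (25.23702621459961, 3.865912914276123), 55.61965560913086)
[[490.7 -54. ]
 [495.1 -61. ]
 [451.2 -90. ]
 [446.8 -83.1]] [470.97026531 -71.99461262 112.        ] [471.34590672 -76.05732387  96.        ]
```

View pics/tc.png

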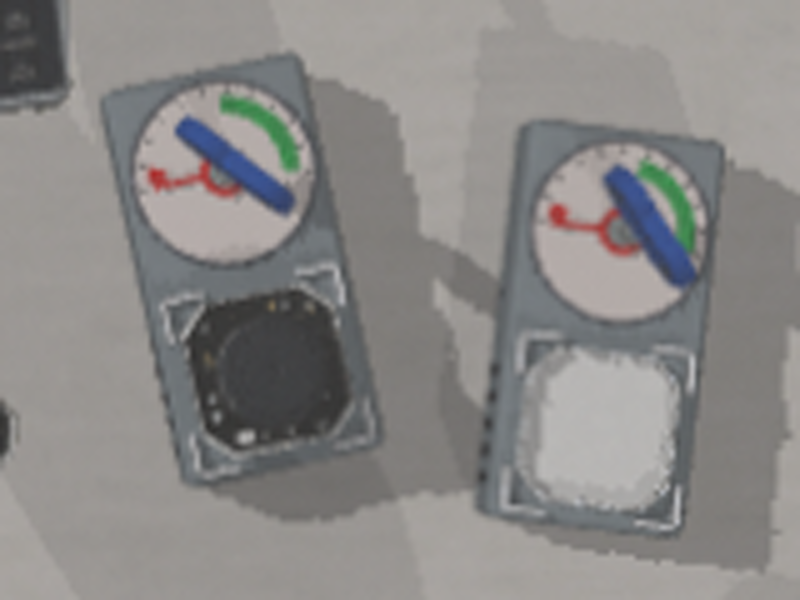

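View pics/sc.png

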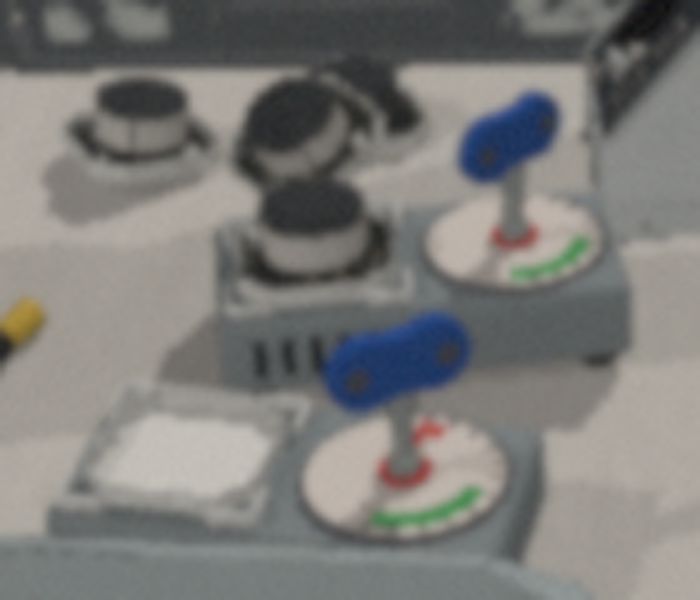

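The crop confirms it: the left timer in the top view carries the black-capped puck, and the right one has only the white tray. Both red pointers are at empty. Next I refine the key's pose.

```bash
python3 - <<'E'
from h import *
S={n:dict(np.load(n+"0.npz")) for n in("side","top")}
c={}
for n,s in S.items():
    h=cv2.cvtColor(s["color"],cv2.COLOR_RGB2HSV)
    m=cv2.inRange(h,(103,75,30),(128,255,255))
    box={"top":(320,222,356,252),"side":(288,244,315,270)}[n]
    mm=np.zeros_like(m);mm[box[1]:box[3],box[0]:box[2]]=m[box[1]:box[3],box[0]:box[2]]
    k,l,st,ce=cv2.connectedComponentsWithStats(mm);i=1+np.argmax(st[1:,4])
    ys,xs=np.where(l==i);r=cv2.minAreaRect(np.c_[xs,ys].astype(np.float32));c[n]=r[0];print(n,st[i],ce[i],r)
    if n=="top":
        vx,vy,x0,y0=cv2.fitLine(np.c_[xs,ys].astype(np.float32),cv2.DIST_L2,0,.01,.01).ravel()
        pr=(xs-x0)*vx+(ys-y0)*vy
        e=[onz(s,(x0+vx*q,y0+vy*q),107) for q in(pr.min(),pr.max())]
        print("ends",e,np.degrees(np.arctan2(*(e[0]-e[1])[1::-1])),np.linalg.norm(e[0]-e[1]))
print(two(S["top"],c["top"],S["side"],c["side"]), onz(S["top"],c["top"],104))
# dial centre, housing sides
s=S["top"];h=cv2.cvtColor(s["color"],cv2.COLOR_RGB2HSV)
print("dial", onz(s,(290+222/5,205+175/5),42), "side dial",onz(S["side"],(200+514/5,230+241/5),42))
print("puck",onz(s,(290+272/5,205+368/5),76))
print("spare",onz(s,(290+622/5,205+232/5),42))
E
```

```text
side [292 249  19  17 206] [300.94174757 257.09223301] ((301.0000305175781, 257.0), (11.447978019714355, 21.62395668029785), 57.9946174621582)
top [325 229  23  18 124] [336.33064516 237.30645161] ((336.45770263671875, 237.4115447998047), (27.188796997070312, 4.648406982421875), 37.87498474121094)
ends [array([516.56811131, 123.90438495, 107.        ]), array([481.73191241,  79.86516306, 107.        ])] 51.65506327436925 56.151703608342615
(array([499.32995313, 100.80811856,  96.41355777]), np.float64(0.7838242684212108)) [499.30409751 101.60056481 104.        ]
dial [497.11802473 100.12663734  42.        ] side dial [500.81562881 102.26959094  42.        ]
puck [413.35477432  83.84460472  76.        ]
spare [468.94168167 -76.79594279  42.        ]
```

{"fn": "step_arm", "kwargs": {
  "increments": "0.6 0 0 -0.96 0 0 0; 0.6 -0.7 0.61 0 0 0 0; 0.6 -0.7 0.61 0 0 0 0; 0.6 -0.7 0.61 0 0 0 0; 0.6 -0.7 0.61 0 0 0 0; 0.6 -0.7 0.61 0 0 0 0; 0.6 -0.7 0.61 0 0 0 0; 0.6 -0.7 0.61 0 0 0 0; 0.6 -0.7 0.61 0 0 0 0; 0.6 -0.7 0.61 0 0 0 0; 0.6 -0.7 0.61 0 0 0 0; 0.6 0 0 0 0 0 0",
  "force": 40
}}

```text
clock: 1.6
eef_pos: [379.2, 196.7, 301.2]
tool_rot: [[0.293, 0.956, -0.0], [0.956, -0.293, -0.0], [-0.0, -0.0, -1.0]]
force: [-0.5, 0.2, -0.3]
grip_width: 0.599
```

{"fn": "step_arm", "kwargs": {
  "increments": "0.6 0 0 0 0 0 -1; 0.6 0 0 0 0 0 -1; 0.6 0 0 0 0 0 -1; 0.6 0 0 0 0 0 -1; 0.6 0 0 0 0 0 -1; 0.6 0 0 0 0 0 -1; 0.6 0 0 0 0 0 -0.81; 0.6 0 0 0 0 0 0; 0.6 0 0 0 0 0 0"
}}

```text
clock: 2.72
eef_pos: [377.7, 200.8, 301.2]
tool_rot: [[-0.782, 0.623, -0.0], [0.623, 0.782, -0.0], [0.0, -0.0, -1.0]]
force: [-0.2, 0.5, -0.2]
grip_width: 0.597
```

{"fn": "step_arm", "kwargs": {
  "increments": "0.6 -0.785 -0.01 0 0 0 0; 0.6 -0.785 -0.01 0 0 0 0; 0.6 -0.785 -0.01 0 0 0 0; 0.6 -0.785 -0.01 0 0 0 0; 0.6 0 0 0.8 0 0 0; 0.6 0 0 0.8 0 0 0; 0.6 0 0 0.8 0 0 0; 0.6 0 0 0.2 0 0 0; 0.6 0 0 0 0 0 0; 0.6 0 0 0 0 0 0"
}}

```text
clock: 3.98
eef_pos: [501.0, 101.4, 173.0]
tool_rot: [[-0.782, 0.623, 0.003], [0.623, 0.782, 0.001], [-0.002, 0.003, -1.0]]
force: [-0.6, -0.1, 0.6]
grip_width: 0.6
```

```bash
python3 - <<'E'
from plant import bot
import cv2
from h import *
o=bot.observe();print(o["eef_pos"],o["tool_rot"],o["q"])
s=bot.snapshot("side");cv2.imwrite("pics/s1.png",cv2.resize(s["color"][190:310,220:360,::-1],None,fx=5,fy=5))
E
```

```text
[500.96624698 101.42835658 172.95027918] [[-0.78245622  0.62269819  0.00303632]
 [ 0.62270366  0.78245665  0.0013202 ]
 [-0.0015537   0.00292372 -0.99999452]] [-44.03881527  15.26232078  32.65459516 112.89498575 -10.1053044
  54.40378098 135.0703524 ]
```

View pics/s1.png

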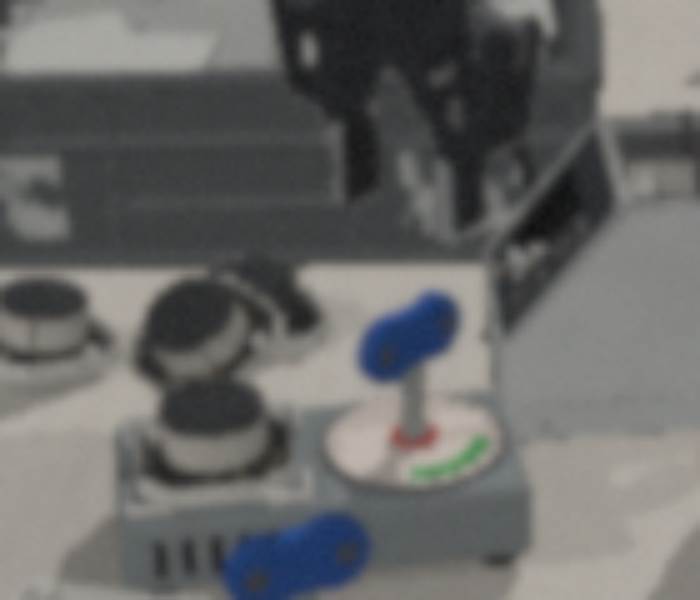

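The fingers straddle the key above its axis, seen at (410,340) in the crop. I descend and close.

{"fn": "step_arm", "kwargs": {
  "increments": "0.6 0.02 -0.02 0.5 0 0 0; 0.6 0 0 0.5 0 0 0; 0.6 0 0 0.46 0 0 0; 0.6 0 0 0 0 0 0; 0.6 0 0 0 0 0 0"
}}

```text
clock: 4.65
eef_pos: [499.4, 101.2, 99.7]
tool_rot: [[-0.783, 0.623, 0.002], [0.623, 0.783, 0.001], [-0.001, 0.002, -1.0]]
force: [0.3, -0.3, -0.2]
grip_width: 0.6
```

{"fn": "step_arm", "kwargs": {
  "increments": "0 0 0 0 0 0 0; 0 0 0 0 0 0 0; 0 0 0 0 0 0 0; 0 0 0 0 0 0 0; 0 0 0 0 0 0 0; 0 0 0 0 0 0 0",
  "force": 30
}}

```text
clock: 5.4
eef_pos: [498.9, 101.0, 99.1]
tool_rot: [[-0.783, 0.623, 0.001], [0.623, 0.783, 0.001], [-0.001, 0.001, -1.0]]
force: [-0.8, 0.2, 6.7]
grip_width: 0.123
```

{"fn": "step_arm", "kwargs": {
  "increments": "0 0 0 0 0 0 0.8; 0 0 0 0 0 0 0.8; 0 0 0 0 0 0 0.8; 0 0 0 0 0 0 0.8; 0 0 0 0 0 0 0.8; 0 0 0 0 0 0 0.8; 0 0 0 0 0 0 0.8; 0 0 0 0 0 0 0.8; 0 0 0 0 0 0 0.8; 0 0 0 0 0 0 0.6; 0 0 0 0 0 0 0; 0 0 0 0 0 0 0"
}}

```text
clock: 6.9
eef_pos: [498.7, 102.3, 99.1]
tool_rot: [[0.445, 0.895, 0.0], [0.895, -0.445, 0.002], [0.002, -0.001, -1.0]]
force: [-1.3, 2.4, 7.5]
grip_width: 0.123
```

```bash
python3 - <<'E'
from plant import bot
import cv2
from h import *
o=bot.observe();print(o["moment"],o["q"],o["force"])
s=bot.snapshot("side");cv2.imwrite("pics/s2.png",cv2.resize(s["color"][210:330,220:360,::-1],None,fx=5,fy=5))
E
```

```text
[0.40104893 0.3712977  0.05817675] [-55.72134951  26.94794833  49.39326331 116.9496534  -27.67567483
  48.16891494  73.22089569] [-1.33005333  2.38267237  7.49944735]
```

View pics/s2.png

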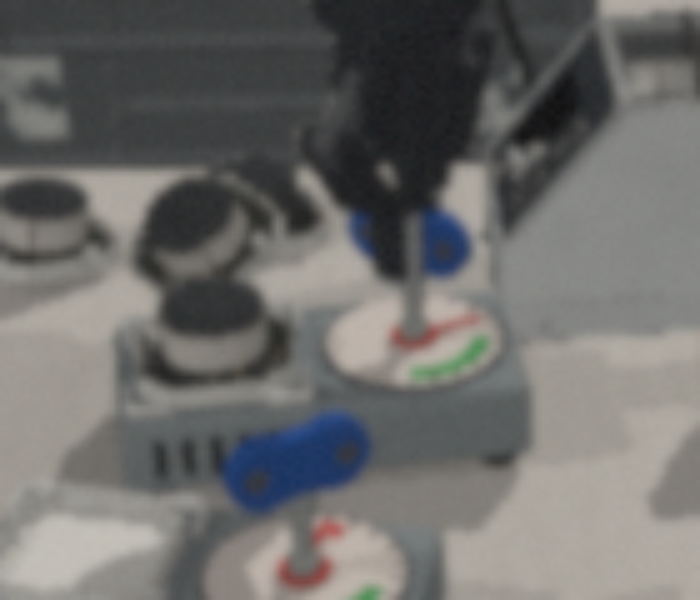

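The pointer has moved to just short of the green band, with its tip at about (480,320) in the crop. I lead the key back and stroke again.

{"fn": "step_arm", "kwargs": {
  "increments": "0 0 0 0 0 0 -0.8; 0 0 0 0 0 0 -0.8; 0 0 0 0 0 0 -0.8; 0 0 0 0 0 0 -0.8; 0 0 0 0 0 0 -0.8; 0 0 0 0 0 0 -0.8; 0 0 0 0 0 0 -0.8; 0 0 0 0 0 0 -0.8; 0 0 0 0 0 0 -0.8; 0 0 0 0 0 0 -0.6; 0 0 0 0 0 0 0; 0 0 0 0 0 0 0"
}}

```text
clock: 8.45
eef_pos: [498.9, 101.0, 99.1]
tool_rot: [[-0.783, 0.623, 0.001], [0.623, 0.783, 0.001], [-0.001, 0.001, -1.0]]
force: [0.4, -0.4, 6.6]
grip_width: 0.119
```

{"fn": "step_arm", "kwargs": {
  "increments": "0 0 0 0 0 0 0.8; 0 0 0 0 0 0 0.8; 0 0 0 0 0 0 0.8; 0 0 0 0 0 0 0.8; 0 0 0 0 0 0 0.8; 0 0 0 0 0 0 0.8; 0 0 0 0 0 0 0.8; 0 0 0 0 0 0 0.8; 0 0 0 0 0 0 0.8; 0 0 0 0 0 0 0.6; 0 0 0 0 0 0 0; 0 0 0 0 0 0 0"
}}

```text
clock: 9.95
eef_pos: [498.7, 102.3, 99.0]
tool_rot: [[0.445, 0.895, 0.0], [0.895, -0.445, 0.002], [0.002, -0.001, -1.0]]
force: [-1.7, 2.0, 8.1]
grip_width: 0.124
```

```bash
python3 - <<'E'
from plant import bot
import cv2
from h import *
o=bot.observe();print(o["moment"],o["q"],o["force"])
s=bot.snapshot("side");cv2.imwrite("pics/s3.png",cv2.resize(s["color"][210:330,220:360,::-1],None,fx=5,fy=5))
E
```

```text
[0.43992976 0.27013963 0.09661881] [-55.45733955  26.7914628   49.01108135 116.94524666 -27.38246819
  48.0837566   72.94429162] [-1.65359584  1.96725     8.09612181]
```

View pics/s3.png

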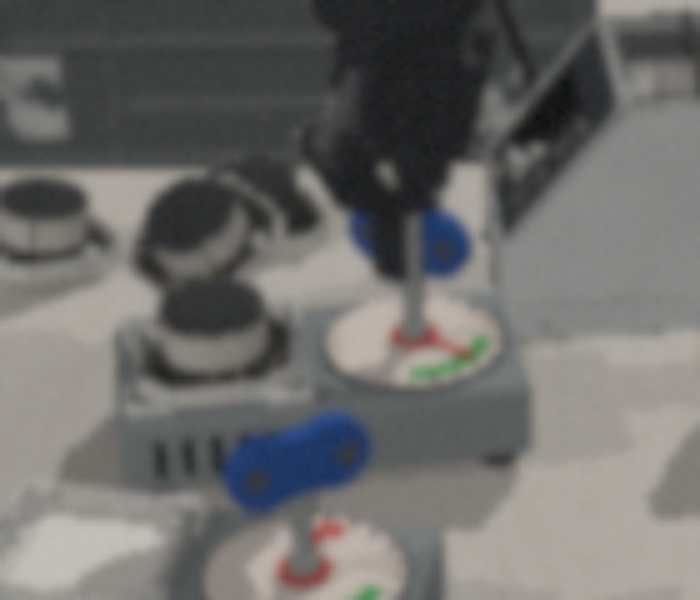

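The red tip is inside the green band at about (470,352), clearly past the band's start. I lead the key home, open the gripper and retreat.

{"fn": "step_arm", "kwargs": {
  "increments": "0 0 0 0 0 0 -0.8; 0 0 0 0 0 0 -0.8; 0 0 0 0 0 0 -0.8; 0 0 0 0 0 0 -0.8; 0 0 0 0 0 0 -0.8; 0 0 0 0 0 0 -0.8; 0 0 0 0 0 0 -0.8; 0 0 0 0 0 0 -0.8; 0 0 0 0 0 0 -0.8; 0 0 0 0 0 0 -0.6; 0 0 0 0 0 0 0; 0 0 0 0 0 0 0"
}}

```text
clock: 11.5
eef_pos: [498.9, 101.0, 99.1]
tool_rot: [[-0.782, 0.623, 0.001], [0.623, 0.782, 0.001], [-0.001, 0.001, -1.0]]
force: [-0.9, -0.3, 6.1]
grip_width: 0.123
```

{"fn": "step_arm", "kwargs": {
  "increments": "0.6 0 0 0 0 0 0; 0.6 0 0 0 0 0 0; 0.6 0 0 0 0 0 0; 0.6 0 0 0 0 0 0; 0.6 0 0 -0.6 0 0 0; 0.6 0 0 -0.8 0 0 0; 0.6 0 0 -0.8 0 0 0; 0.6 0 0 -0.8 0 0 0; 0.6 0 0 -0.8 0 0 0; 0.6 0 0 0 0 0 0"
}}

```text
clock: 12.75
eef_pos: [500.2, 101.2, 291.4]
tool_rot: [[-0.783, 0.623, 0.006], [0.623, 0.783, 0.003], [-0.003, 0.006, -1.0]]
force: [0.1, 0.1, -1.3]
grip_width: 0.602
```

{"fn": "step_arm", "kwargs": {
  "increments": "0.6 0.785 0 0 0 0 0; 0.6 0.785 0 0 0 0 0; 0.6 0.785 0 0 0 0 0; 0.6 0.785 0 0 0 0 0; 0.6 0 0 0 0 0 0; 0.6 0 0 0 0 0 0; 0.6 0 0 0 0 0 0; 0.6 0 0 0 0 0 0; 0.6 0 0 0 0 0 0; 0.6 0 0 0 0 0 0"
}}

```text
clock: 14.0
eef_pos: [375.5, 198.5, 288.3]
tool_rot: [[-0.782, 0.623, 0.0], [0.623, 0.782, 0.0], [-0.0, 0.0, -1.0]]
force: [-0.5, 0.1, -0.3]
grip_width: 0.598
```

```bash
python3 - <<'E'
from plant import bot
import cv2
from h import *
s=bot.snapshot("side");a=cv2.resize(s["color"][230:350,200:340,::-1],None,fx=4,fy=4)
t=bot.snapshot("top");b=cv2.resize(t["color"][205:325,290:450,::-1],None,fx=4,fy=4)
cv2.imwrite("pics/s4.png",a);cv2.imwrite("pics/t4.png",b)
print(bot.observe()["force"],bot.observe()["joint_vel"].max())
E
```

```text
[-0.3124307  -0.01670425 -0.75918943] 0.0550307040016183
```

View pics/s4.png

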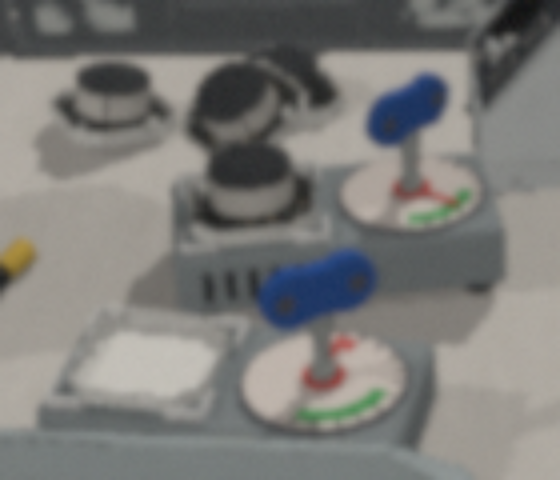

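View pics/t4.png

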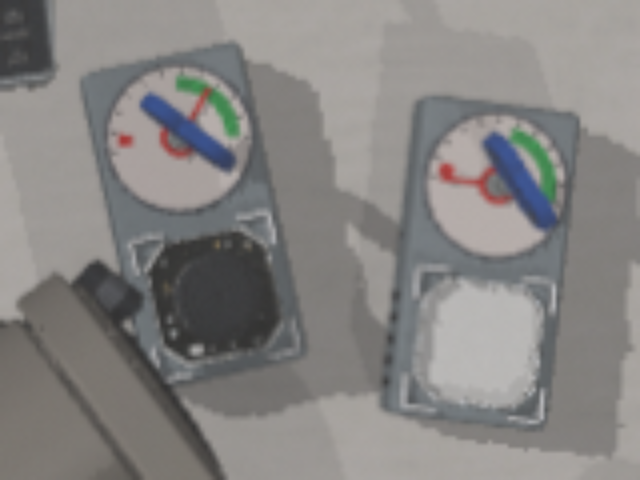

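The pointer stands well inside the green band, at (208,95) in the top crop. The key is back home, the puck is still in its nest, and the spare key and its pointer have not moved. The arm is clear of everything.

```bash
python3 -c "
from plant import bot
print(bot.close_job())"
```

```text
the job is handed in; nothing more can be done
None
```

I wound the timer that holds the puck with two 78-degree strokes of its blue key. I led the key back home after each stroke, then let go and moved the arm clear. I handed the job in at about 14 s.

The last pictures, from both cameras, show:
- **Pointer:** the red pointer is well inside the green band.
- **Key:** the wound key is back at its home position.
- **Puck:** it is still in its nest.
- **Other timer:** its key and pointer look unchanged.

The highest force reading I saw was about 8 N, at the wrist. No check failed or disagreed.

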